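Carry the row of paint pots to the painting tray in the same sequence

TASK

Move the four paint pots from the coloured tiles on the grey shelf into the four compartments of the white wooden tray, one pot per compartment, keeping their sequence: the pot at the left end of the shelf's row (left as seen from the robot base, looking out) goes into the compartment next to the tray's red knob, and the others follow from there in the order in which they stood. Leave all four standing upright on the compartment floors, let go, and leave the tin, the tape and the brush where they are.

Things in the scene. Friction and masses are not known exactly. Their poses are not given: they have to be found in the camera images.
- pot_yellow: Small closed paint pot, a plain upright cylinder 46 mm across and 64 mm high, about 0.14 kg: white body with a yellow band and a yellow lid (lid = the top 18 mm, same diameter). Loose. Origin at the centre of its underside, z up. Its underside is 16 mm above the table at the start, standing on its tile.
- pot_green: Small closed paint pot, a plain upright cylinder 46 mm across and 64 mm high, about 0.14 kg: white body with a green band and a green lid (lid = the top 18 mm, same diameter). Loose. Origin at the centre of its underside, z up. Its underside is 16 mm above the table at the start, standing on its tile.
- pot_blue: Small closed paint pot, a plain upright cylinder 46 mm across and 64 mm high, about 0.14 kg: white body with a blue band and a blue lid (lid = the top 18 mm, same diameter). Loose. Origin at the centre of its underside, z up. Its underside is 16 mm above the table at the start, standing on its tile.
- pot_black: Small closed paint pot, a plain upright cylinder 46 mm across and 64 mm high, about 0.14 kg: white body with a black band and a black lid (lid = the top 18 mm, same diameter). Loose. Origin at the centre of its underside, z up. Its underside is 16 mm above the table at the start, standing on its tile.
- tile_yellow: Fixed yellow swatch tile, 62 x 62 x 4 mm, top 16 mm above the table, under the yellow pot's start (within 3 mm). The four tiles lie in a straight row, 72 mm apart, in any order, on a fixed light grey shelf (100 x 330 mm, rims at most 24 mm high). Origin: centre of its underside; y runs along the row to the robot's left (world +y within 21 degrees), x across it, away from the robot.
- tile_green: Fixed green swatch tile, 62 x 62 x 4 mm, top 16 mm above the table, under the green pot's start (within 3 mm). The four tiles lie in a straight row, 72 mm apart, in any order, on a fixed light grey shelf (100 x 330 mm, rims at most 24 mm high). Origin: centre of its underside; y runs along the row to the robot's left (world +y within 21 degrees), x across it, away from the robot.
- tile_blue: Fixed blue swatch tile, 62 x 62 x 4 mm, top 16 mm above the table, under the blue pot's start (within 3 mm). The four tiles lie in a straight row, 72 mm apart, in any order, on a fixed light grey shelf (100 x 330 mm, rims at most 24 mm high). Origin: centre of its underside; y runs along the row to the robot's left (world +y within 21 degrees), x across it, away from the robot.
- tile_black: Fixed black swatch tile, 62 x 62 x 4 mm, top 16 mm above the table, under the black pot's start (within 3 mm). The four tiles lie in a straight row, 72 mm apart, in any order, on a fixed light grey shelf (100 x 330 mm, rims at most 24 mm high). Origin: centre of its underside; y runs along the row to the robot's left (world +y within 21 degrees), x across it, away from the robot.
- tray: Fixed white wooden tray left or right of the shelf: a row of four square compartments 66 mm wide inside, walls 6 mm thick, tops 24 mm and floor 6 mm above the table; at each end a block 24 mm high with a knob. Origin: centre of its underside, on the table; y along the row (world +y within 21 degrees), x across. Compartment centres at x = 0, y = -108, -36, 36, 108 mm.
- red_knob: Fixed red knob, 22 mm across and 20 mm high, on one end block of the tray (x = 0, y = +159 or -159 mm in the tray's frame; either end; the knob on the other end is plain light wood). Origin at the centre of its underside, 24 mm above the table.
- tin: Closed paint tin, 84 mm across, 105 mm high, pale grey with a dark green lower half; a loose bystander, standing beyond the shelf and tray. Origin at the centre of its underside.
- tape: Roll of pale paper tape lying flat, 90 mm across, 22 mm high; a loose bystander beyond the shelf and tray. Origin at the centre of its underside.
- brush: Flat paint brush, 200 mm long, lying on the table; a loose bystander beyond the shelf and tray. Origin near its middle, on its underside; x along the brush.
There are look-alikes about, which are no part of the job. Of the things like the pot_blue, leave any that is orange or pink; of the rest the larger one is meant.

How it is judged (in metres and radians):
At the end, for the whole second after the job is handed in: Counted from the left end of the tile row, pots 1 to 4 stand 51, 123, 195 and 267 mm (each within 14 mm) from the red knob, within 14 mm of the tray's long centre line, upright within 0.08 rad, on the compartment floors (underside 2 to 10 mm above the tray's), released and at rest (((y of each of tile_green, tile_blue, tile_black in the frame of tile_yellow below 0 m and horizontal distance between pot_yellow and red_knob between 0.037 and 0.065 m) or (y of tile_green in the frame of tile_yellow above 0 m and y of each of tile_blue, tile_black in the frame of tile_yellow below 0 m and horizontal distance between pot_yellow and red_knob between 0.109 and 0.137 m) or (y of each of tile_green, tile_black in the frame of tile_yellow below 0 m and y of tile_blue in the frame of tile_yellow above 0 m and horizontal distance between pot_yellow and red_knob between 0.109 and 0.137 m) or (y of each of tile_green, tile_blue in the frame of tile_yellow below 0 m and y of tile_black in the frame of tile_yellow above 0 m and horizontal distance between pot_yellow and red_knob between 0.109 and 0.137 m) or (y of each of tile_green, tile_blue in the frame of tile_yellow above 0 m and y of tile_black in the frame of tile_yellow below 0 m and horizontal distance between pot_yellow and red_knob between 0.181 and 0.209 m) or (y of each of tile_green, tile_black in the frame of tile_yellow above 0 m and y of tile_blue in the frame of tile_yellow below 0 m and horizontal distance between pot_yellow and red_knob between 0.181 and 0.209 m) or (y of tile_green in the frame of tile_yellow below 0 m and y of each of tile_blue, tile_black in the frame of tile_yellow above 0 m and horizontal distance between pot_yellow and red_knob between 0.181 and 0.209 m) or (y of each of tile_green, tile_blue, tile_black in the frame of tile_yellow above 0 m and horizontal distance between pot_yellow and red_knob between 0.253 and 0.281 m)) and x of pot_yellow in the frame of tray between -0.014 and 0.014 m and z of pot_yellow in the frame of tray between 0.002 and 0.01 m and angle between each of pot_yellow, pot_green, pot_blue, pot_black's own z axis and vertical below 0.08 rad and linear speed of each of pot_yellow, pot_green, pot_blue, pot_black below 0.02 m/s and angular speed of each of pot_yellow, pot_green, pot_blue, pot_black below 0.2 rad/s and ((y of each of tile_yellow, tile_blue, tile_black in the frame of tile_green below 0 m and horizontal distance between pot_green and red_knob between 0.037 and 0.065 m) or (y of tile_yellow in the frame of tile_green above 0 m and y of each of tile_blue, tile_black in the frame of tile_green below 0 m and horizontal distance between pot_green and red_knob between 0.109 and 0.137 m) or (y of each of tile_yellow, tile_black in the frame of tile_green below 0 m and y of tile_blue in the frame of tile_green above 0 m and horizontal distance between pot_green and red_knob between 0.109 and 0.137 m) or (y of each of tile_yellow, tile_blue in the frame of tile_green below 0 m and y of tile_black in the frame of tile_green above 0 m and horizontal distance between pot_green and red_knob between 0.109 and 0.137 m) or (y of each of tile_yellow, tile_blue in the frame of tile_green above 0 m and y of tile_black in the frame of tile_green below 0 m and horizontal distance between pot_green and red_knob between 0.181 and 0.209 m) or (y of each of tile_yellow, tile_black in the frame of tile_green above 0 m and y of tile_blue in the frame of tile_green below 0 m and horizontal distance between pot_green and red_knob between 0.181 and 0.209 m) or (y of tile_yellow in the frame of tile_green below 0 m and y of each of tile_blue, tile_black in the frame of tile_green above 0 m and horizontal distance between pot_green and red_knob between 0.181 and 0.209 m) or (y of each of tile_yellow, tile_blue, tile_black in the frame of tile_green above 0 m and horizontal distance between pot_green and red_knob between 0.253 and 0.281 m)) and x of pot_green in the frame of tray between -0.014 and 0.014 m and z of pot_green in the frame of tray between 0.002 and 0.01 m and ((y of each of tile_yellow, tile_green, tile_black in the frame of tile_blue below 0 m and horizontal distance between pot_blue and red_knob between 0.037 and 0.065 m) or (y of tile_yellow in the frame of tile_blue above 0 m and y of each of tile_green, tile_black in the frame of tile_blue below 0 m and horizontal distance between pot_blue and red_knob between 0.109 and 0.137 m) or (y of each of tile_yellow, tile_black in the frame of tile_blue below 0 m and y of tile_green in the frame of tile_blue above 0 m and horizontal distance between pot_blue and red_knob between 0.109 and 0.137 m) or (y of each of tile_yellow, tile_green in the frame of tile_blue below 0 m and y of tile_black in the frame of tile_blue above 0 m and horizontal distance between pot_blue and red_knob between 0.109 and 0.137 m) or (y of each of tile_yellow, tile_green in the frame of tile_blue above 0 m and y of tile_black in the frame of tile_blue below 0 m and horizontal distance between pot_blue and red_knob between 0.181 and 0.209 m) or (y of each of tile_yellow, tile_black in the frame of tile_blue above 0 m and y of tile_green in the frame of tile_blue below 0 m and horizontal distance between pot_blue and red_knob between 0.181 and 0.209 m) or (y of tile_yellow in the frame of tile_blue below 0 m and y of each of tile_green, tile_black in the frame of tile_blue above 0 m and horizontal distance between pot_blue and red_knob between 0.181 and 0.209 m) or (y of each of tile_yellow, tile_green, tile_black in the frame of tile_blue above 0 m and horizontal distance between pot_blue and red_knob between 0.253 and 0.281 m)) and x of pot_blue in the frame of tray between -0.014 and 0.014 m and z of pot_blue in the frame of tray between 0.002 and 0.01 m and ((y of each of tile_yellow, tile_green, tile_blue in the frame of tile_black below 0 m and horizontal distance between pot_black and red_knob between 0.037 and 0.065 m) or (y of tile_yellow in the frame of tile_black above 0 m and y of each of tile_green, tile_blue in the frame of tile_black below 0 m and horizontal distance between pot_black and red_knob between 0.109 and 0.137 m) or (y of each of tile_yellow, tile_blue in the frame of tile_black below 0 m and y of tile_green in the frame of tile_black above 0 m and horizontal distance between pot_black and red_knob between 0.109 and 0.137 m) or (y of each of tile_yellow, tile_green in the frame of tile_black below 0 m and y of tile_blue in the frame of tile_black above 0 m and horizontal distance between pot_black and red_knob between 0.109 and 0.137 m) or (y of each of tile_yellow, tile_green in the frame of tile_black above 0 m and y of tile_blue in the frame of tile_black below 0 m and horizontal distance between pot_black and red_knob between 0.181 and 0.209 m) or (y of each of tile_yellow, tile_blue in the frame of tile_black above 0 m and y of tile_green in the frame of tile_black below 0 m and horizontal distance between pot_black and red_knob between 0.181 and 0.209 m) or (y of tile_yellow in the frame of tile_black below 0 m and y of each of tile_green, tile_blue in the frame of tile_black above 0 m and horizontal distance between pot_black and red_knob between 0.181 and 0.209 m) or (y of each of tile_yellow, tile_green, tile_blue in the frame of tile_black above 0 m and horizontal distance between pot_black and red_knob between 0.253 and 0.281 m)) and x of pot_black in the frame of tray between -0.014 and 0.014 m and z of pot_black in the frame of tray between 0.002 and 0.01 m); the robot touches nothing.
It fails at once if the tin is moved more than 25 mm (distance of tin from where it was at the start of the episode above 0.025 m).
It fails at once if the tape is moved more than 25 mm (distance of tape from where it was at the start of the episode above 0.025 m).
It fails at once if the brush is moved more than 25 mm (distance of brush from where it was at the start of the episode above 0.025 m).
It also fails if it takes over 96 s, if anything falls off the work surface, if the arm or the gripper's body presses on something with over 40 N, if the wrist force passes 120 N, or if a joint passes its speed limit or range.

ROBOT

A 6-joint arm with a two-finger parallel gripper is mounted at the origin on the work surface. World frame = base frame: x ahead of the robot, y to its left, z up, the work surface at z = 0. Lengths are in m, angles in degrees, forces in N, time in s.
With the tool pointing down it reaches from about 0.375 to 0.9 m from the base axis. Payload 3.1 kg.
Tool frame: the origin (TCP) lies on the centre line of the jaws, within the pads' length; the fingertips stand 17 mm ahead of it and the grasp point (between the pads) lies 2 mm behind it; z points along the fingers, y is the line along which they close (so a half turn about z gives the same grasp; the last joint's range is limited). The gripper opens to 87 mm and grips with 3 to 60 N. Pads are 19 mm wide; open, the fingers measure 117 mm over their backs; the gripper's body (75 mm by 190 mm) begins 51 mm behind the grasp point.
Start: joints at [-10.227, 30.224, 82.088, -0, 67.689, -10.227], TCP at [0.625, 0, 0.211] pointing down, gripper open.
Joint ranges: [-176.69, 176.69], [-43.24, 126.21], [12.49, 139.97], [-82, 262], [0, 151.66], [-163.58, 163.58]. Speed limits (degrees/s): [159.86, 159.86, 180, 180, 180, 180].

INTERFACE

Orientations are given as a 3x3 rotation matrix whose columns are the frame's x, y, z axes.
In Python, from rig import bot, imaging, finder gives the robot as it stands. The module is installed in compiled form; this text tells all that it offers.
- The arm moves only by the tool play_rows, never from a script. Its argument "motion" is a list that holds one entry, the list of rows, each a list of 6 numbers: the shift along the tool's x, y, z in fractions of the full range, 1 being 0.75 m, then the turn, a rotation vector about the tool's x, y, z in shares of pi rad (1.0 is pi rad). In form: [[[dx, dy, dz, wx, wy, wz], ...]]. A call has 1 to 8 rows; each row is the pose to reach, as a shift and turn from the pose commanded when the call began, along the tool's axes at that moment; what a row does not reach only later rows make up. A row lasts 1/12 s, in which the tool goes at most 41.7 mm and 7.16 degrees, less where a joint would pass 70% of its speed; a pose out of reach is approached as far as the arm can. A call with a gripper value outside its range is refused whole. "fingers" is the finger opening in m, from 0 to 0.087, set as the call begins (left out, the last holds). The fingers move at their own pace and stop on an object; the grip force is fixed at half the most. Time passes only in rows, so rows that repeat a pose let the fingers close. It gives the time, the measured TCP pose, the force, the opening and the grip force at its end, in the units of the state.
- bot.read_state(): the state, without advancing time (a new reading comes with each control period).
- imaging.capture(name): name is "scene" or "side" or "wrist"; returns a dict with "frame" (384x512x3 uint8, red, green, blue), "camera_matrix" (3x3 intrinsics, pixels), "k1" (the pictures are not rectified: a ray, as slopes to the right and down, at radius r is drawn at 1 + k1 r^2 times it, then the intrinsics apply), "R" (3x3) and "t" (3): a world point X has camera coordinates R X + t. Camera axes: x right, y down, z forward; pixel columns grow to the right and rows downward; lengths in m; the calibration is good to about 2 mm. A picture is of the moment at which its call begins. There is no depth.
- bot.hand_in(): hands the job in; it is judged then, once.
Trained networks look in the newest picture that a camera, given by its name, has taken for a name from the list of things; names that differ only in an ending like _2 or _b are one class to them, and where a whole thing is asked for, a point or a joint stands for the part that bears it (a point fixed in the world has none). Each returns a list of dicts, best first, with "confidence" (0 to 1); they miss things now and then, are a little off and sometimes report something else, mostly with a low value. They report only what shows in the picture. A call takes as long as a camera call. They do not tell look-alikes from the thing itself.
- finder.recognise(camera, name): "at" ([x, y, z] in m, in world coordinates, good to about 4 mm: the middle of the surface that is visible of it).
- finder.outline_of(camera, name): "pixels" (384x512 bool, what is visible of it).
The state is a dict: "time_s": time; "joint_positions": joint angles; "qvel": joint speeds; "tau": joint torques, N m; "position": TCP position; "tcp_rot": TCP orientation; "force": force on the tool from outside, world axes, zero at the start; "moment": the same for the moment, N m; "opening": opening from 0.0 (shut) to 1.0 (fully open); "grasp_force": force on a finger pad.
Only numpy, scipy, OpenCV 4.12 (cv2) and the standard library are available. Lean on these libraries where they do the work, as an engineer would, in place of code of your own. Each camera call takes 0.05 s, during which the arm holds its last target. There are 200 camera calls.

## Working session

There is one attempt and no reset: what is moved stays moved. The work goes in short steps, Python scripts to look and compute and a tool call to move; the robot and the scene stay as the last step left them, time stands still between calls to the robot, and variables do not carry over. Pictures are saved under pics/ and viewed, at most 14 in all, crops included, and the job is handed in when it is done.

Besides the shell and the picture viewer there is one more tool, called after "Emit:" as a command line: name --argument value ..., lists and objects as JSON in quotes. play_rows: Moves the arm, as the interface text tells. Its arguments: {"type":"object","properties":{"motion":{"type":"array"},"fingers":{"type":"number"}},"required":["motion"]}

```bash
mkdir -p pics
cat > h.py <<'E'
import numpy as np, cv2
from rig import bot, imaging, finder
def ray(c,px):
    K=np.array(c["camera_matrix"]);R=np.array(c["R"]);t=np.array(c["t"])
    d=np.linalg.solve(K,[px[0],px[1],1]);s=d[:2].copy()
    for _ in range(30): s=d[:2]/(1+c["k1"]*(s@s))
    return -R.T@t, R.T@np.array([s[0],s[1],1])
def at_z(c,px,z):
    o,v=ray(c,px); return o+v*(z-o[2])/v[2]
def proj(c,X):
    p=np.array(c["R"])@X+np.array(c["t"]);s=p[:2]/p[2];s=s*(1+c["k1"]*(s@s))
    return (np.array(c["camera_matrix"])@[s[0],s[1],1])[:2]
E
python3 - <<'E'
from h import *
for n in ("scene","side"):
    c=imaging.capture(n); cv2.imwrite(f"pics/{n}0.png",c["frame"][:,:,::-1])
    for o in "pot_yellow pot_green pot_blue pot_black tile_yellow tile_green tile_blue tile_black tray red_knob tin tape brush".split():
        print(n,o,[(np.round(d["at"],3).tolist(),round(d["confidence"],2),proj(c,np.array(d["at"])).astype(int).tolist()) for d in finder.recognise(n,o)])
E
```

```text
scene pot_yellow [([0.492, 0.17, 0.074], 0.97, [328, 173]), ([0.758, 0.208, 0.022], 0.53, [337, 286])]
scene pot_green [([0.749, -0.232, 0.018], 0.72, [133, 257]), ([0.518, 0.311, 0.07], 0.62, [388, 190])]
scene pot_blue [([0.625, 0.106, 0.043], 0.91, [295, 223]), ([0.485, 0.098, 0.069], 0.86, [297, 170]), ([0.366, 0.115, 0.05], 0.86, [308, 142])]
scene pot_black [([0.503, 0.244, 0.066], 0.85, [358, 183])]
scene tile_yellow [([0.498, 0.17, 0.018], 0.61, [325, 191])]
scene tile_green [([0.515, 0.299, 0.014], 0.74, [378, 203])]
scene tile_blue [([0.514, 0.298, 0.014], 0.68, [378, 203]), ([0.482, 0.107, 0.016], 0.65, [299, 184])]
scene tile_black [([0.509, 0.228, 0.014], 0.53, [348, 198])]
scene tray [([0.492, -0.228, 0.014], 0.78, [167, 173])]
scene red_knob [([0.528, -0.078, 0.041], 0.45, [222, 183])]
scene tin [([0.5, 0.169, 0.018], 0.7, [324, 191]), ([0.796, 0.034, 0.098], 0.67, [251, 273])]
scene tape [([0.756, 0.203, 0.021], 0.94, [334, 285])]
scene brush [([0.746, -0.231, 0.017], 0.95, [134, 257]), ([0.52, 0.309, 0.069], 0.5, [387, 191]), ([0.509, 0.223, 0.018], 0.4, [347, 197])]
[... 223 characters left out ...]
[0.61, 0.121, 0.039], 0.49, [229, 225]), ([0.488, -0.214, 0.011], 0.38, [289, 168])]
side pot_black [([0.486, 0.26, 0.076], 0.66, [265, 260])]
side tile_yellow [([0.459, 0.179, 0.017], 0.55, [281, 253])]
side tile_green [([0.493, 0.331, 0.015], 0.51, [257, 300]), ([0.746, 0.216, 0.022], 0.44, [170, 248])]
side tile_blue []
side tile_black [([0.462, 0.25, 0.016], 0.71, [275, 275]), ([0.489, 0.334, 0.016], 0.39, [258, 301])]
side tray [([0.491, -0.215, 0.011], 0.81, [288, 168])]
side red_knob []
side tin [([0.76, 0.059, 0.077], 0.7, [182, 194]), ([0.493, 0.33, 0.017], 0.15, [257, 299])]
side tape [([0.748, 0.214, 0.018], 0.72, [169, 249]), ([0.46, 0.11, 0.072], 0.21, [284, 219])]
side brush []
```

View pics/scene0.png

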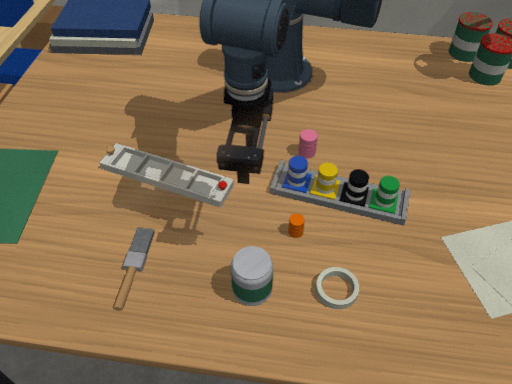

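View pics/side0.png

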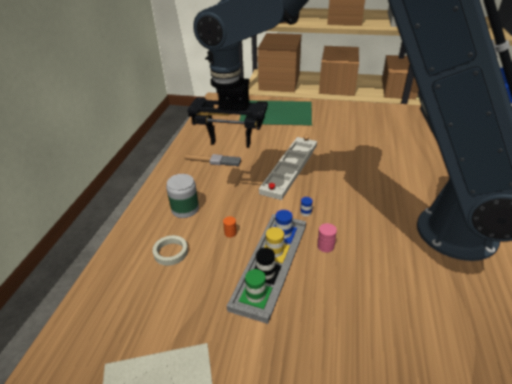

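The scene view shows the row from the robot's left as green (388,190), black (357,185), yellow (327,178), blue (297,172). The red knob (222,185) is at the tray's +y end. The pink (308,142), orange (297,226) and small blue (side view 306,205) pots are look-alikes. Next I measure precisely.

```bash
cat > m.py <<'E'
from h import *
s=bot.read_state(); print(s["time_s"],np.round(s["position"],4),np.round(s["tcp_rot"],3).tolist(),s["opening"],np.round(s["joint_positions"],1))
for n in ("scene","wrist"):
    c=imaging.capture(n); f=c["frame"]
    print(n,"cam",np.round(-np.array(c["R"]).T@c["t"],3))
    for col in "green black yellow blue".split():
        for d in finder.outline_of(n,"pot_"+col):
            m=d["pixels"].astype(np.uint8)
            if d["confidence"]<.4: continue
            # silhouette fit: project a cylinder (upright, r=23, h=64) and match centroid+bbox by search
            from scipy.optimize import least_squares
            ys,xs=np.nonzero(m); cen=np.array([xs.mean(),ys.mean()])
            def sil(p,z0=.016,r=.023,h=.064):
                a=np.linspace(0,2*np.pi,32)
                pts=np.array([proj(c,np.array([p[0]+r*np.cos(t),p[1]+r*np.sin(t),z])) for z in(z0,z0+h) for t in a])
                hl=cv2.convexHull(pts.astype(np.float32)); M=cv2.moments(hl)
                return np.array([M["m10"],M["m01"]])/M["m00"],M["m00"]
            p=least_squares(lambda p:sil(p)[0]-cen,at_z(c,cen,.05)[:2]).x
            print(n,col,round(d["confidence"],2),"fit",np.round(p,4),"area ratio",round(len(xs)/sil(p)[1],2),"px",cen.astype(int))
    for k in finder.recognise(n,"red_knob"): print("knob",np.round(k["at"],4),k["confidence"])
cv2.imwrite("pics/wrist0.png",f[:,:,::-1])
E
python3 m.py
```

```text
1.4 [0.625 0.    0.211] [[0.0, 1.0, -0.0], [1.0, -0.0, 0.0], [0.0, -0.0, -1.0]] 0.995950043522402 [-10.2  30.2  82.1   0.   67.7 -10.2]
scene cam [1.269 0.112 0.902]
scene green 0.72 fit [0.5008 0.3116] area ratio 0.93 px [386 190]
scene black 0.96 fit [0.4893 0.2408] area ratio 0.99 px [356 183]
scene yellow 0.67 fit [0.4803 0.1675] area ratio 1.0 px [326 177]
scene blue 0.68 fit [0.6336 0.1073] area ratio 0.54 px [295 225]
scene blue 0.57 fit [0.4693 0.0952] area ratio 0.96 px [296 170]
scene blue 0.57 fit [0.3677 0.1116] area ratio 1.02 px [306 143]
wrist cam [0.625 0.076 0.385]
wrist yellow 0.69 fit [0.4852 0.1546] area ratio 0.51 px [109  13]
wrist blue 0.94 fit [ 0.431  -0.0077] area ratio 0.44 px [ 80 178]
wrist blue 0.93 fit [0.3851 0.1082] area ratio 0.42 px [18 66]
wrist blue 0.75 fit [0.4667 0.0965] area ratio 0.94 px [98 78]
wrist blue 0.56 fit [0.6147 0.1044] area ratio 0.51 px [246  67]
knob [ 0.5348 -0.075   0.0399] 0.42
```

View pics/wrist0.png

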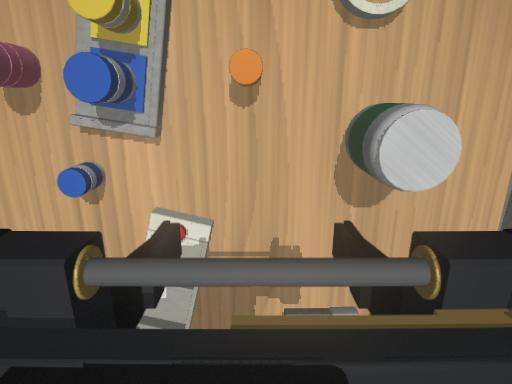

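The wrist view shows the blue pot (98,78), the small blue look-alike (80,178), the red knob (180,232) and the tray partly hidden. Its positions agree with the scene fit. Next is the tray pose.

```bash
cat > t.py <<'E'
from h import *
from scipy.optimize import minimize
c=imaging.capture("scene"); f=c["frame"]
best=finder.outline_of("scene","tray")[0]; m=best["pixels"].astype(np.uint8)
print(best["confidence"],m.sum())
S=8
M=cv2.resize(m,None,fx=S,fy=S,interpolation=cv2.INTER_NEAREST)
def draw(p):
    x,y,a,L,W=p; ux=np.array([np.cos(a),np.sin(a)]);uy=np.array([-np.sin(a),np.cos(a)])
    pts=[proj(c,np.array([*(np.array([x,y])+i*W*ux+j*L*uy),z])) for i in(-1,1) for j in(-1,1) for z in(0,.024)]
    h=cv2.convexHull((np.array(pts)*S+S/2).astype(np.float32)); I=np.zeros_like(M); cv2.fillConvexPoly(I,np.round(h).astype(np.int32),1); return I
def cost(p): I=draw(p); return 1-(I&M).sum()/(I|M).sum()
x0=np.array([.492,-.228,-.235,.17,.04])
r=minimize(cost,x0,method="Nelder-Mead",options=dict(initial_simplex=[x0]+[x0+np.eye(5)[i]*d for i,d in enumerate([.01,.01,.05,.01,.005])],maxiter=400))
print(np.round(r.x,4),r.fun)
R=f.astype(int); k=(R[:,:,0]>130)&(R[:,:,1]<70)&(R[:,:,2]<80); k[:,:200]=0;k[:,240:]=0; k[:150]=0;k[210:]=0
ys,xs=np.nonzero(k); print(len(xs),"red knob",xs.mean(),ys.mean(),at_z(c,(xs.mean(),ys.mean()),.036))
x,y,a=r.x[:3]; uy=np.array([-np.sin(a),np.cos(a)])
print("knob pred",np.array([x,y])+.159*uy)
cv2.imwrite("pics/tray.png",cv2.resize(f[130:220,90:250,::-1],None,fx=5,fy=5,interpolation=cv2.INTER_CUBIC))
E
python3 t.py
```

```text
0.69 3729
[ 0.4905 -0.233  -0.2457  0.1687  0.0382] 0.051850686798783685
40 red knob 222.275 183.925 [ 0.52597306 -0.07881882  0.036     ]
knob pred [ 0.5292085  -0.07874962]
```

View pics/tray.png

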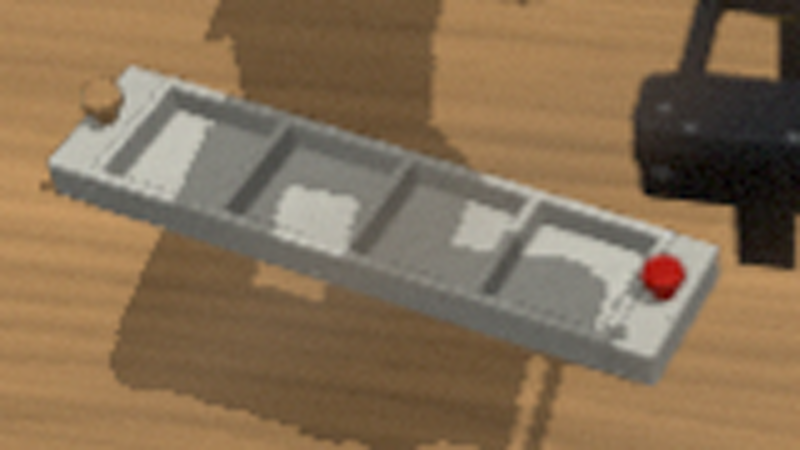

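The crop shows the red knob at (663,275), the plain knob at (101,100), and four empty compartments between them. I cross-check the tray line with both knobs and work out the goals.

Run:
```python
from h import *
c=imaging.capture("scene")
a=at_z(c,(222.3,184.2),.036);b=at_z(c,(101/5+89.6,100/5+129.6),.036);d=(a-b)[:2]
print(a,b,np.linalg.norm(d),"mid",(a+b)/2,"ang",np.degrees(np.arctan2(-d[0],d[1])))
```

```text
[ 0.52683289 -0.07859132  0.036     ] [ 0.45218377 -0.38761347  0.036     ] 0.3179106561048374 mid [ 0.48950833 -0.2331024   0.036     ] ang -13.58051951509701
```

The tray is at mid (0.490,-0.233), yaw about -13.7°, and the knob spacing checks out at 318 mm. World-aligned jaws (closing along x) clear everything, so no turns are needed. I start with blue.

The manual's scale: shifts go in shares of 0.75 m and turns go in shares of pi rad. Converting my numbers, -0.1565 m is -0.2087, 0.0955 m is 0.1273.

Emit:
play_rows --motion '[[[0.0267, -0.0427, 0.0133, 0, 0, 0], [0.0533, -0.0867, 0.0267, 0, 0, 0], [0.08, -0.1333, 0.04, 0, 0, 0], [0.1067, -0.1733, 0.0533, 0, 0, 0], [0.1273, -0.2087, 0.0667, 0, 0, 0], [0.1273, -0.2087, 0.08, 0, 0, 0], [0.1273, -0.2087, 0.08, 0, 0, 0], [0.1273, -0.2087, 0.08, 0, 0, 0]]]' --fingers 0.087

```text
time_s: 2.82
position: [0.4692, 0.0956, 0.1513]
tcp_rot: [[-0.0, 1.0, 0.001], [1.0, 0.0, -0.0], [-0.0, 0.001, -1.0]]
force: [0.6, -0.2, 0.2]
opening: 1.001
grasp_force: 0.0
```

```bash
python3 m.py | grep -v scene
```

```text
2.8167 [0.4692 0.0956 0.1513] [[-0.0, 1.0, 0.001], [1.0, 0.0, -0.0], [-0.0, 0.001, -1.0]] 1.0013063982561259 [ -1.9  24.4 106.3  -0.   49.3  -1.9]
knob [0.4978 0.1694 0.0201] 0.74
wrist cam [0.469 0.171 0.325]
wrist black 0.87 fit [0.4883 0.2289] area ratio 0.54 px [281  18]
wrist yellow 0.94 fit [0.4785 0.1678] area ratio 0.98 px [268 103]
wrist blue 0.91 fit [0.3561 0.1175] area ratio 0.82 px [127 162]
wrist blue 0.89 fit [ 0.4172 -0.008 ] area ratio 0.15 px [204 286]
wrist blue 0.75 fit [0.5991 0.1138] area ratio 0.45 px [404 166]
wrist blue 0.65 fit [0.4658 0.0971] area ratio 0.99 px [252 186]
```

View pics/wrist0.png

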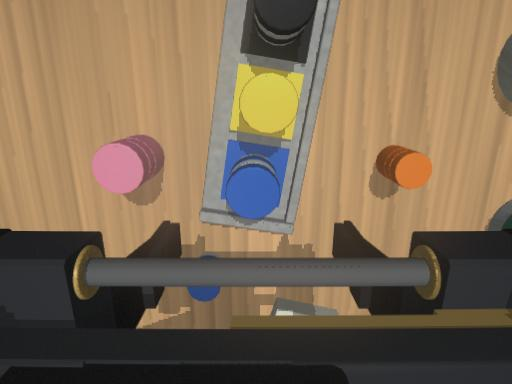

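The wrist view has blue at (252,186) between the open jaws and yellow at (268,103). Fit for blue: (0.466,0.097). Descending, gripping and lifting.

To row units: 0.095 m is 0.1267, 0.001 m is 0.0013.

Emit:
play_rows --motion '[[[0.0013, -0.004, 0.04, 0, 0, 0], [0.0013, -0.004, 0.08, 0, 0, 0], [0.0013, -0.004, 0.1067, 0, 0, 0], [0.0013, -0.004, 0.1267, 0, 0, 0], [0.0013, -0.004, 0.1267, 0, 0, 0], [0.0013, -0.004, 0.1267, 0, 0, 0]]]'

```text
time_s: 3.92
position: [0.465, 0.0966, 0.0555]
tcp_rot: [[0.0, 1.0, -0.002], [1.0, -0.0, 0.0], [0.0, -0.002, -1.0]]
force: [0.6, 0.5, -0.7]
opening: 0.997
grasp_force: 0.0
```

Emit:
play_rows --motion '[[[0, 0, 0, 0, 0, 0], [0, 0, 0, 0, 0, 0], [0, 0, 0, 0, 0, 0], [0, 0, 0, 0, 0, 0], [0, 0, 0, 0, 0, 0], [0, 0, 0, 0, 0, 0], [0, 0, 0, 0, 0, 0], [0, 0, 0, 0, 0, 0]]]' --fingers 0.03

```text
time_s: 4.58
position: [0.4658, 0.0965, 0.0562]
tcp_rot: [[0.0, 1.0, 0.001], [1.0, -0.0, 0.0], [0.0, 0.001, -1.0]]
force: [0.4, 1.1, 1.6]
opening: 0.515
grasp_force: 30.0
```

To row units: -0.09 m is -0.12, -0.075 m is -0.1.

Emit:
play_rows --motion '[[[0, 0, -0.0133, 0, 0, 0], [0, 0, -0.04, 0, 0, 0], [0, 0, -0.0733, 0, 0, 0], [0, 0, -0.1, 0, 0, 0], [0, 0, -0.12, 0, 0, 0], [0, 0, -0.12, 0, 0, 0]]]'

```text
time_s: 5.08
position: [0.4672, 0.0966, 0.1484]
tcp_rot: [[-0.0, 1.0, 0.006], [1.0, 0.0, -0.0], [-0.0, 0.006, -1.0]]
force: [0.3, -0.1, -1.8]
opening: 0.523
grasp_force: 30.0
```

To row units: -0.255 m is -0.34, -0.22 m is -0.2933.

Emit:
play_rows --motion '[[[-0.02, 0, 0, 0, 0, 0], [-0.06, 0, 0, 0, 0, 0], [-0.1067, 0, 0, 0, 0, 0], [-0.1533, 0, 0, 0, 0, 0], [-0.2, 0, 0, 0, 0, 0], [-0.2467, 0, 0, 0, 0, 0], [-0.2933, 0, 0, 0, 0, 0], [-0.34, 0, 0, 0, 0, 0]]]'

```text
time_s: 5.75
position: [0.4643, -0.1596, 0.1446]
tcp_rot: [[0.0, 1.0, -0.002], [1.0, -0.0, 0.002], [0.002, -0.002, -1.0]]
force: [0.4, 0.8, -1.6]
opening: 0.518
grasp_force: 30.0
```

To row units: -0.1795 m is -0.2393, -0.002 m is -0.0027.

Emit:
play_rows --motion '[[[-0.0467, 0, 0, 0, 0, 0], [-0.0933, 0, 0, 0, 0, 0], [-0.14, -0.0013, 0, 0, 0, 0], [-0.18, -0.0027, 0, 0, 0, 0], [-0.2133, -0.0027, 0, 0, 0, 0], [-0.2393, -0.0027, 0, 0, 0, 0], [-0.2393, -0.0027, 0, 0, 0, 0], [-0.2393, -0.0027, 0, 0, 0, 0]]]'

```text
time_s: 6.42
position: [0.4625, -0.3382, 0.1443]
tcp_rot: [[0.002, 1.0, -0.002], [1.0, -0.002, 0.002], [0.002, -0.002, -1.0]]
force: [-0.4, 0.5, -1.3]
opening: 0.515
grasp_force: 30.0
```

Run:
```python
from h import *
s=bot.read_state(); print(s["time_s"],np.round(s["position"],4))
c=imaging.capture("wrist"); cv2.imwrite("pics/w2.png",c["frame"][:,:,::-1])
for y in(.108,.036,-.036):
    u=np.array([.2385,.971])*y+[.490,-.233]; print(proj(c,np.array([*u,.006])))
```

```text
6.4167 [ 0.4625 -0.3382  0.1443]
[319.00253409 -62.03130079]
[296.56478567  26.86641419]
[276.65070286 105.77572786]
```

View pics/w2.png

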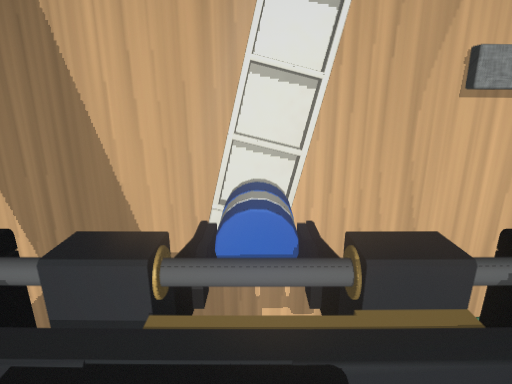

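The tray cells project where predicted: cell centre seen at (278,104), predicted (277,106). Lowering and releasing blue.

To row units: 0.098 m is 0.1307, 0.001 m is 0.0013.

Emit:
play_rows --motion '[[[0, 0.0013, 0.0333, 0, 0, 0], [0, 0.0013, 0.0667, 0, 0, 0], [0, 0.0013, 0.0933, 0, 0, 0], [0, 0.0013, 0.1133, 0, 0, 0], [0, 0.0013, 0.124, 0, 0, 0], [0, 0.0013, 0.1307, 0, 0, 0], [0, 0.0013, 0.1307, 0, 0, 0], [0, 0.0013, 0.1307, 0, 0, 0]]]'

```text
time_s: 7.13
position: [0.4649, -0.3377, 0.0485]
tcp_rot: [[-0.001, 1.0, 0.0], [1.0, 0.001, -0.0], [-0.0, 0.0, -1.0]]
force: [-0.1, 0.4, -2.1]
opening: 0.521
grasp_force: 30.0
```

Emit:
play_rows --motion '[[[0, 0, 0, 0, 0, 0], [0, 0, 0, 0, 0, 0], [0, 0, 0, 0, 0, 0], [0, 0, 0, 0, 0, 0], [0, 0, 0, 0, 0, 0], [0, 0, 0, 0, 0, 0]]]' --fingers 0.087

```text
time_s: 7.63
position: [0.4646, -0.3382, 0.0484]
tcp_rot: [[0.0, 1.0, 0.0], [1.0, -0.0, -0.0], [-0.0, 0.0, -1.0]]
force: [0.1, -0.6, 0.2]
opening: 0.889
grasp_force: 0.0
```

Emit:
play_rows --motion '[[[0, 0, -0.0133, 0, 0, 0], [0, 0, -0.04, 0, 0, 0], [0, 0, -0.08, 0, 0, 0], [0, 0, -0.12, 0, 0, 0], [0, 0, -0.1467, 0, 0, 0], [0, 0, -0.1467, 0, 0, 0]]]'

```text
time_s: 8.13
position: [0.4669, -0.3404, 0.1635]
tcp_rot: [[-0.0, 1.0, 0.007], [1.0, 0.0, -0.008], [-0.008, 0.007, -1.0]]
force: [0.8, -0.2, 0.5]
opening: 1.005
grasp_force: 0.0
```

```bash
python3 m.py | grep blue
```

```text
scene blue 0.74 fit [0.366 0.113] area ratio 0.86 px [307 142]
scene blue 0.71 fit [0.5209 0.1671] area ratio 0.42 px [325 190]
scene blue 0.65 fit [0.6333 0.1076] area ratio 0.56 px [295 225]
scene blue 0.59 fit [ 0.4763 -0.3317] area ratio 0.91 px [126 154]
scene blue 0.53 fit [ 0.4392 -0.0119] area ratio 0.5 px [254 157]
wrist blue 0.78 fit [ 0.4651 -0.3349] area ratio 0.91 px [258 184]
wrist blue 0.58 fit [ 0.4788 -0.2608] area ratio 5.73 px [276  98]
```

Blue is standing in the last compartment. Next is yellow.

To row units: 0.295 m is 0.3933, 0.255 m is 0.34.

Emit:
play_rows --motion '[[[0.0267, 0, 0, 0, 0, 0], [0.0733, 0, 0, 0, 0, 0], [0.1267, 0, 0, 0, 0, 0], [0.18, 0, 0, 0, 0, 0], [0.2333, 0, 0, 0, 0, 0], [0.2867, 0, 0, 0, 0, 0], [0.34, 0.0067, 0, 0, 0, 0], [0.3933, 0.0067, 0, 0, 0, 0]]]'

```text
time_s: 9.4
position: [0.4701, -0.0414, 0.1582]
tcp_rot: [[0.001, 1.0, 0.002], [1.0, -0.001, -0.0], [-0.0, 0.002, -1.0]]
force: [1.7, -0.3, -0.0]
opening: 1.001
grasp_force: 0.0
```

Emit:
play_rows --motion '[[[0.0533, 0.004, 0, 0, 0, 0], [0.1067, 0.0067, 0, 0, 0, 0], [0.16, 0.0107, 0, 0, 0, 0], [0.2067, 0.0133, 0, 0, 0, 0], [0.2467, 0.0133, 0, 0, 0, 0], [0.2807, 0.0133, 0, 0, 0, 0], [0.2807, 0.0133, 0, 0, 0, 0], [0.2807, 0.0133, 0, 0, 0, 0]]]'

```text
time_s: 10.07
position: [0.4792, 0.1687, 0.1579]
tcp_rot: [[-0.003, 1.0, 0.0], [1.0, 0.003, -0.0], [-0.0, 0.0, -1.0]]
force: [-0.4, -1.1, -0.2]
opening: 0.998
grasp_force: 0.0
```

Emit:
play_rows --motion '[[[0, 0, 0, 0, 0, 0], [0, 0, 0, 0, 0, 0], [0, 0, 0, 0, 0, 0]]]'

```text
time_s: 10.32
position: [0.4796, 0.1664, 0.158]
tcp_rot: [[0.002, 1.0, -0.0], [1.0, -0.002, -0.0], [-0.0, -0.0, -1.0]]
force: [-1.0, 0.4, 0.2]
opening: 0.997
grasp_force: 0.0
```

```bash
python3 m.py | egrep "yellow|black|green|\["
```

```text
10.3167 [0.4796 0.1664 0.158 ] [[0.002, 1.0, -0.0], [1.0, -0.002, -0.0], [-0.0, -0.0, -1.0]] 0.9971170332244728 [  6.5  25.7 101.9  -0.   52.4   6.6]
scene cam [1.269 0.112 0.902]
scene green 0.84 fit [0.5012 0.3119] area ratio 1.02 px [386 190]
scene black 0.57 fit [0.4919 0.2404] area ratio 0.96 px [356 184]
scene yellow 0.87 fit [0.4811 0.1661] area ratio 0.96 px [325 177]
scene blue 0.79 fit [ 0.474  -0.3332] area ratio 0.92 px [126 154]
scene blue 0.73 fit [0.6345 0.1077] area ratio 0.52 px [295 225]
scene blue 0.69 fit [0.3666 0.1127] area ratio 0.92 px [306 142]
scene blue 0.56 fit [ 0.4404 -0.0107] area ratio 0.53 px [255 158]
wrist cam [0.479 0.243 0.332]
wrist green 0.59 fit [0.4992 0.3013] area ratio 0.61 px [282  20]
wrist black 0.88 fit [0.4894 0.2411] area ratio 0.99 px [269 101]
wrist yellow 0.71 fit [0.4786 0.169 ] area ratio 0.98 px [256 184]
wrist blue 0.9 fit [0.6009 0.1213] area ratio 0.46 px [383 230]
wrist blue 0.67 fit [0.3576 0.1248] area ratio 0.75 px [130 227]
knob [0.4928 0.2899 0.0177] 0.28
```

To row units: 0.102 m is 0.136, 0.085 m is 0.1133.

Emit:
play_rows --motion '[[[0, 0, 0.04, 0, 0, 0], [0, 0, 0.08, 0, 0, 0], [0, 0, 0.1133, 0, 0, 0], [0, 0, 0.136, 0, 0, 0], [0, 0, 0.136, 0, 0, 0], [0, 0, 0.136, 0, 0, 0]]]'

```text
time_s: 11.42
position: [0.479, 0.1675, 0.0554]
tcp_rot: [[-0.0, 1.0, -0.002], [1.0, 0.0, -0.0], [-0.0, -0.002, -1.0]]
force: [1.1, 1.1, -0.1]
opening: 0.999
grasp_force: 0.0
```

Emit:
play_rows --motion '[[[0, 0, 0, 0, 0, 0], [0, 0, 0, 0, 0, 0], [0, 0, 0, 0, 0, 0], [0, 0, 0, 0, 0, 0], [0, 0, 0, 0, 0, 0], [0, 0, 0, 0, 0, 0], [0, 0, 0, 0, 0, 0], [0, 0, 0, 0, 0, 0]]]' --fingers 0.03

```text
time_s: 12.08
position: [0.4794, 0.1676, 0.0562]
tcp_rot: [[-0.0, 1.0, 0.0], [1.0, 0.0, 0.0], [0.0, 0.0, -1.0]]
force: [-0.8, -0.8, 1.6]
opening: 0.517
grasp_force: 30.0
```

To row units: -0.09 m is -0.12, -0.075 m is -0.1.

Emit:
play_rows --motion '[[[0, 0, -0.0133, 0, 0, 0], [0, 0, -0.04, 0, 0, 0], [0, 0, -0.0733, 0, 0, 0], [0, 0, -0.1, 0, 0, 0], [0, 0, -0.12, 0, 0, 0], [0, 0, -0.12, 0, 0, 0]]]'

```text
time_s: 12.58
position: [0.4815, 0.1679, 0.1493]
tcp_rot: [[-0.0, 1.0, 0.007], [1.0, 0.0, 0.001], [0.001, 0.007, -1.0]]
force: [0.3, 1.0, -1.0]
opening: 0.52
grasp_force: 30.0
```

Emit:
play_rows --motion '[[[-0.02, 0, 0, 0, 0, 0], [-0.06, 0, 0, 0, 0, 0], [-0.1067, 0, 0, 0, 0, 0], [-0.1533, 0, 0, 0, 0, 0], [-0.2, 0, 0, 0, 0, 0], [-0.2467, 0, 0, 0, 0, 0], [-0.2933, 0, 0, 0, 0, 0], [-0.34, 0, 0, 0, 0, 0]]]'

```text
time_s: 13.25
position: [0.4784, -0.0888, 0.1453]
tcp_rot: [[0.0, 1.0, -0.002], [1.0, -0.0, 0.001], [0.001, -0.002, -1.0]]
force: [1.5, -0.1, -1.7]
opening: 0.515
grasp_force: 30.0
```

To row units: -0.181 m is -0.2413, 0.002 m is 0.0027.

Emit:
play_rows --motion '[[[-0.0467, 0, 0, 0, 0, 0], [-0.0933, 0, 0, 0, 0, 0], [-0.14, 0.0013, 0, 0, 0, 0], [-0.18, 0.0027, 0, 0, 0, 0], [-0.2133, 0.0027, 0, 0, 0, 0], [-0.2413, 0.0027, 0, 0, 0, 0], [-0.2413, 0.0027, 0, 0, 0, 0], [-0.2413, 0.0027, 0, 0, 0, 0]]]'

```text
time_s: 13.92
position: [0.4807, -0.2691, 0.145]
tcp_rot: [[0.002, 1.0, -0.001], [1.0, -0.002, 0.002], [0.002, -0.001, -1.0]]
force: [-0.6, 0.4, -1.8]
opening: 0.52
grasp_force: 30.0
```

To row units: 0.099 m is 0.132, 0.001 m is 0.0013.

Emit:
play_rows --motion '[[[0, 0.0013, 0.0333, 0, 0, 0], [0, 0.0013, 0.0667, 0, 0, 0], [0, 0.0013, 0.0933, 0, 0, 0], [0, 0.0013, 0.1133, 0, 0, 0], [0, 0.0013, 0.124, 0, 0, 0], [0, 0.0013, 0.132, 0, 0, 0], [0, 0.0013, 0.132, 0, 0, 0], [0, 0.0013, 0.132, 0, 0, 0]]]'

```text
time_s: 14.58
position: [0.4827, -0.268, 0.0473]
tcp_rot: [[-0.001, 1.0, 0.0], [1.0, 0.001, -0.0], [-0.0, 0.0, -1.0]]
force: [0.0, 0.5, -0.7]
opening: 0.517
grasp_force: 30.0
```

Emit:
play_rows --motion '[[[0, 0, 0, 0, 0, 0], [0, 0, 0, 0, 0, 0], [0, 0, 0, 0, 0, 0], [0, 0, 0, 0, 0, 0], [0, 0, 0, 0, 0, 0], [0, 0, 0, 0, 0, 0]]]' --fingers 0.087

```text
time_s: 15.08
position: [0.4826, -0.2686, 0.0473]
tcp_rot: [[0.0, 1.0, 0.0], [1.0, -0.0, -0.0], [-0.0, 0.0, -1.0]]
force: [-0.9, -0.0, -0.2]
opening: 0.887
grasp_force: 0.0
```

To row units: -0.11 m is -0.1467, -0.09 m is -0.12.

Emit:
play_rows --motion '[[[0, 0, -0.0133, 0, 0, 0], [0, 0, -0.04, 0, 0, 0], [0, 0, -0.08, 0, 0, 0], [0, 0, -0.12, 0, 0, 0], [0, 0, -0.1467, 0, 0, 0], [0, 0, -0.1467, 0, 0, 0]]]'

```text
time_s: 15.58
position: [0.4851, -0.2705, 0.1623]
tcp_rot: [[-0.0, 1.0, 0.008], [1.0, 0.0, -0.007], [-0.007, 0.008, -1.0]]
force: [1.1, 0.1, -0.3]
opening: 0.997
grasp_force: 0.0
```

To row units: 0.295 m is 0.3933, 0.255 m is 0.34.

Emit:
play_rows --motion '[[[0.0267, 0, 0, 0, 0, 0], [0.0733, 0, 0, 0, 0, 0], [0.1267, 0, 0, 0, 0, 0], [0.18, 0, 0, 0, 0, 0], [0.2333, 0, 0, 0, 0, 0], [0.2867, 0, 0, 0, 0, 0], [0.34, 0, 0, 0, 0, 0], [0.3933, 0, 0, 0, 0, 0]]]'

```text
time_s: 16.25
position: [0.4817, 0.0284, 0.1569]
tcp_rot: [[0.001, 1.0, -0.001], [1.0, -0.001, 0.0], [0.0, -0.001, -1.0]]
force: [0.6, -0.3, -0.9]
opening: 1.004
grasp_force: 0.0
```

To row units: 0.214 m is 0.2853, 0.185 m is 0.2467.

Emit:
play_rows --motion '[[[0.0533, 0.004, 0, 0, 0, 0], [0.1067, 0.0067, 0, 0, 0, 0], [0.16, 0.0093, 0, 0, 0, 0], [0.2067, 0.0107, 0, 0, 0, 0], [0.2467, 0.0107, 0, 0, 0, 0], [0.2853, 0.0107, 0, 0, 0, 0], [0.2853, 0.0107, 0, 0, 0, 0], [0.2853, 0.0107, 0, 0, 0, 0]]]'

```text
time_s: 16.92
position: [0.4897, 0.2417, 0.1567]
tcp_rot: [[-0.003, 1.0, -0.001], [1.0, 0.003, -0.001], [-0.001, -0.001, -1.0]]
force: [0.8, -0.5, -0.3]
opening: 1.002
grasp_force: 0.0
```

```bash
python3 m.py | egrep "yellow|black|green|\["
python3 - <<'E'
from h import *
c=imaging.capture("scene"); cv2.imwrite("pics/s3.png",c["frame"][:,:,::-1])
E
```

```text
16.9167 [0.4897 0.2417 0.1567] [[-0.003, 1.0, -0.001], [1.0, 0.003, -0.001], [-0.001, -0.001, -1.0]] 1.002244005271834 [14.5 28.4 96.6 -0.  55.1 14.4]
scene cam [1.269 0.112 0.902]
scene green 0.58 fit [0.5026 0.3119] area ratio 0.96 px [386 190]
scene black 0.92 fit [0.4907 0.2408] area ratio 0.93 px [356 183]
scene yellow 0.79 fit [ 0.4931 -0.2619] area ratio 0.92 px [151 162]
scene blue 0.89 fit [ 0.4745 -0.3327] area ratio 0.94 px [126 154]
scene blue 0.85 fit [0.6329 0.1073] area ratio 0.54 px [295 225]
scene blue 0.76 fit [0.3666 0.1131] area ratio 0.93 px [307 142]
scene blue 0.56 fit [ 0.4385 -0.0126] area ratio 0.42 px [254 157]
knob [ 0.5272 -0.0775  0.045 ] 0.56
knob [ 0.4792 -0.3304  0.0572] 0.39
wrist cam [0.49  0.315 0.331]
wrist green 0.77 fit [0.5002 0.312 ] area ratio 0.98 px [269 102]
wrist black 0.81 fit [0.4897 0.2423] area ratio 0.98 px [256 183]
wrist black 0.67 fit [0.5003 0.3118] area ratio 0.95 px [269 103]
```

View pics/s3.png

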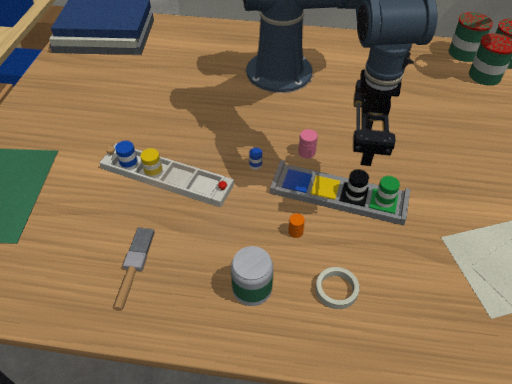

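Blue (126,155) and yellow (151,162) stand upright in the two compartments at the far end, and the jaws are over black. Next is black.

To row units: 0.101 m is 0.1347, 0.085 m is 0.1133.

Emit:
play_rows --motion '[[[0, 0, 0.04, 0, 0, 0], [0, 0, 0.08, 0, 0, 0], [0, 0, 0.1133, 0, 0, 0], [0, 0, 0.1347, 0, 0, 0], [0, 0, 0.1347, 0, 0, 0], [0, 0, 0.1347, 0, 0, 0]]]'

```text
time_s: 18.07
position: [0.49, 0.2404, 0.0554]
tcp_rot: [[0.0, 1.0, -0.002], [1.0, -0.0, -0.0], [-0.0, -0.002, -1.0]]
force: [0.7, -0.3, -0.0]
opening: 1.0
grasp_force: 0.0
```

Emit:
play_rows --motion '[[[0, 0, 0, 0, 0, 0], [0, 0, 0, 0, 0, 0], [0, 0, 0, 0, 0, 0], [0, 0, 0, 0, 0, 0], [0, 0, 0, 0, 0, 0], [0, 0, 0, 0, 0, 0], [0, 0, 0, 0, 0, 0], [0, 0, 0, 0, 0, 0]]]' --fingers 0.03

```text
time_s: 18.73
position: [0.4905, 0.2405, 0.0562]
tcp_rot: [[-0.0, 1.0, 0.0], [1.0, 0.0, 0.0], [0.0, 0.0, -1.0]]
force: [-0.5, 0.2, 1.3]
opening: 0.517
grasp_force: 30.0
```

To row units: -0.09 m is -0.12, -0.075 m is -0.1.

Emit:
play_rows --motion '[[[0, 0, -0.0133, 0, 0, 0], [0, 0, -0.04, 0, 0, 0], [0, 0, -0.0733, 0, 0, 0], [0, 0, -0.1, 0, 0, 0], [0, 0, -0.12, 0, 0, 0], [0, 0, -0.12, 0, 0, 0]]]'

```text
time_s: 19.23
position: [0.4926, 0.2412, 0.1495]
tcp_rot: [[-0.0, 1.0, 0.007], [1.0, 0.0, 0.002], [0.002, 0.007, -1.0]]
force: [1.2, 0.5, -1.7]
opening: 0.523
grasp_force: 30.0
```

To row units: -0.255 m is -0.34, -0.22 m is -0.2933.

Emit:
play_rows --motion '[[[-0.02, 0, 0, 0, 0, 0], [-0.06, 0, 0, 0, 0, 0], [-0.1067, 0, 0, 0, 0, 0], [-0.1533, 0, 0, 0, 0, 0], [-0.2, 0, 0, 0, 0, 0], [-0.2467, 0, 0, 0, 0, 0], [-0.2933, 0, 0, 0, 0, 0], [-0.34, 0, 0, 0, 0, 0]]]'

```text
time_s: 19.9
position: [0.4894, -0.0159, 0.1453]
tcp_rot: [[-0.0, 1.0, -0.002], [1.0, 0.0, 0.001], [0.001, -0.002, -1.0]]
force: [-0.1, -0.3, -1.5]
opening: 0.52
grasp_force: 30.0
```

To row units: -0.184 m is -0.2453, 0.002 m is 0.0027.

Emit:
play_rows --motion '[[[-0.0467, 0.0027, 0, 0, 0, 0], [-0.0933, 0.0053, 0, 0, 0, 0], [-0.14, 0.008, 0, 0, 0, 0], [-0.18, 0.012, 0, 0, 0, 0], [-0.2133, 0.012, 0, 0, 0, 0], [-0.2453, 0.012, 0, 0, 0, 0], [-0.2453, 0.012, 0, 0, 0, 0], [-0.2453, 0.012, 0, 0, 0, 0]]]'

```text
time_s: 20.57
position: [0.4988, -0.1994, 0.1451]
tcp_rot: [[0.003, 1.0, -0.001], [1.0, -0.003, 0.001], [0.001, -0.001, -1.0]]
force: [-0.3, 1.0, -2.7]
opening: 0.52
grasp_force: 30.0
```

To row units: 0.099 m is 0.132, 0.093 m is 0.124.

Emit:
play_rows --motion '[[[0, 0, 0.0333, 0, 0, 0], [0, 0, 0.0667, 0, 0, 0], [0, 0, 0.0933, 0, 0, 0], [0, 0, 0.1133, 0, 0, 0], [0, 0, 0.124, 0, 0, 0], [0, 0, 0.132, 0, 0, 0], [0, 0, 0.132, 0, 0, 0], [0, 0, 0.132, 0, 0, 0]]]'

```text
time_s: 21.23
position: [0.4997, -0.198, 0.0473]
tcp_rot: [[-0.001, 1.0, 0.0], [1.0, 0.001, -0.0], [-0.0, 0.0, -1.0]]
force: [0.2, -0.1, -1.3]
opening: 0.517
grasp_force: 30.0
```

Emit:
play_rows --motion '[[[0, 0, 0, 0, 0, 0], [0, 0, 0, 0, 0, 0], [0, 0, 0, 0, 0, 0], [0, 0, 0, 0, 0, 0], [0, 0, 0, 0, 0, 0], [0, 0, 0, 0, 0, 0]]]' --fingers 0.087

```text
time_s: 21.73
position: [0.4996, -0.1986, 0.0473]
tcp_rot: [[0.0, 1.0, 0.0], [1.0, -0.0, -0.0], [-0.0, 0.0, -1.0]]
force: [-1.9, -0.5, 0.4]
opening: 0.888
grasp_force: 0.0
```

To row units: -0.11 m is -0.1467, -0.09 m is -0.12.

Emit:
play_rows --motion '[[[0, 0, -0.0133, 0, 0, 0], [0, 0, -0.04, 0, 0, 0], [0, 0, -0.08, 0, 0, 0], [0, 0, -0.12, 0, 0, 0], [0, 0, -0.1467, 0, 0, 0], [0, 0, -0.1467, 0, 0, 0]]]'

```text
time_s: 22.23
position: [0.5023, -0.2002, 0.1621]
tcp_rot: [[-0.0, 1.0, 0.008], [1.0, 0.0, -0.006], [-0.006, 0.008, -1.0]]
force: [1.4, -0.9, -0.2]
opening: 0.998
grasp_force: 0.0
```

To row units: 0.295 m is 0.3933, 0.255 m is 0.34.

Emit:
play_rows --motion '[[[0.0267, 0, 0, 0, 0, 0], [0.0733, 0, 0, 0, 0, 0], [0.1267, 0, 0, 0, 0, 0], [0.18, 0, 0, 0, 0, 0], [0.2333, 0, 0, 0, 0, 0], [0.2867, 0, 0, 0, 0, 0], [0.34, 0, 0, 0, 0, 0], [0.3933, 0, 0, 0, 0, 0]]]'

```text
time_s: 22.9
position: [0.4986, 0.0984, 0.1569]
tcp_rot: [[0.0, 1.0, -0.001], [1.0, -0.0, 0.0], [0.0, -0.001, -1.0]]
force: [0.6, -0.4, 0.1]
opening: 1.002
grasp_force: 0.0
```

To row units: 0.215 m is 0.2867, 0.001 m is 0.0013.

Emit:
play_rows --motion '[[[0.0533, 0.0013, 0, 0, 0, 0], [0.1067, 0.0027, 0, 0, 0, 0], [0.16, 0.0027, 0, 0, 0, 0], [0.2067, 0.0027, 0, 0, 0, 0], [0.2467, 0.0027, 0, 0, 0, 0], [0.2867, 0.0027, 0, 0, 0, 0], [0.2867, 0.0027, 0, 0, 0, 0], [0.2867, 0.0027, 0, 0, 0, 0]]]'

```text
time_s: 23.57
position: [0.5006, 0.3128, 0.1566]
tcp_rot: [[-0.003, 1.0, -0.001], [1.0, 0.003, -0.001], [-0.001, -0.001, -1.0]]
force: [-0.1, -0.3, -0.2]
opening: 1.003
grasp_force: 0.0
```

```bash
python3 m.py | egrep "yellow|black|green"
```

```text
scene green 0.72 fit [0.5026 0.3113] area ratio 0.91 px [386 190]
scene black 0.59 fit [ 0.5097 -0.1925] area ratio 0.95 px [177 170]
scene yellow 0.93 fit [ 0.4907 -0.2638] area ratio 0.88 px [151 161]
wrist green 0.57 fit [0.5002 0.3127] area ratio 0.98 px [255 184]
```

To row units: 0.101 m is 0.1347, 0.085 m is 0.1133.

Emit:
play_rows --motion '[[[0, 0, 0.04, 0, 0, 0], [0, 0, 0.08, 0, 0, 0], [0, 0, 0.1133, 0, 0, 0], [0, 0, 0.1347, 0, 0, 0], [0, 0, 0.1347, 0, 0, 0], [0, 0, 0.1347, 0, 0, 0]]]'

```text
time_s: 24.67
position: [0.501, 0.3113, 0.0554]
tcp_rot: [[0.0, 1.0, -0.002], [1.0, -0.0, -0.001], [-0.001, -0.002, -1.0]]
force: [0.6, -0.2, 1.2]
opening: 1.003
grasp_force: 0.0
```

Emit:
play_rows --motion '[[[0, 0, 0, 0, 0, 0], [0, 0, 0, 0, 0, 0], [0, 0, 0, 0, 0, 0], [0, 0, 0, 0, 0, 0], [0, 0, 0, 0, 0, 0], [0, 0, 0, 0, 0, 0], [0, 0, 0, 0, 0, 0], [0, 0, 0, 0, 0, 0]]]' --fingers 0.03

```text
time_s: 25.33
position: [0.5014, 0.3116, 0.0563]
tcp_rot: [[-0.0, 1.0, -0.0], [1.0, 0.0, 0.0], [0.0, -0.0, -1.0]]
force: [-0.0, 0.2, 2.3]
opening: 0.519
grasp_force: 30.0
```

To row units: -0.09 m is -0.12, -0.075 m is -0.1.

Emit:
play_rows --motion '[[[0, 0, -0.0133, 0, 0, 0], [0, 0, -0.04, 0, 0, 0], [0, 0, -0.0733, 0, 0, 0], [0, 0, -0.1, 0, 0, 0], [0, 0, -0.12, 0, 0, 0], [0, 0, -0.12, 0, 0, 0]]]'

```text
time_s: 25.83
position: [0.5037, 0.3125, 0.1498]
tcp_rot: [[-0.0, 1.0, 0.007], [1.0, 0.0, 0.003], [0.003, 0.007, -1.0]]
force: [0.2, 0.0, -0.8]
opening: 0.519
grasp_force: 30.0
```

To row units: -0.255 m is -0.34, -0.22 m is -0.2933.

Emit:
play_rows --motion '[[[-0.02, 0, 0, 0, 0, 0], [-0.06, 0, 0, 0, 0, 0], [-0.1067, 0, 0, 0, 0, 0], [-0.1533, 0, 0, 0, 0, 0], [-0.2, 0, 0, 0, 0, 0], [-0.2467, 0, 0, 0, 0, 0], [-0.2933, 0, 0, 0, 0, 0], [-0.34, 0, 0, 0, 0, 0]]]'

```text
time_s: 26.5
position: [0.4997, 0.0545, 0.1448]
tcp_rot: [[-0.0, 1.0, -0.003], [1.0, 0.0, 0.0], [0.0, -0.003, -1.0]]
force: [1.1, -0.1, -2.7]
opening: 0.515
grasp_force: 30.0
```

Emit:
play_rows --motion '[[[-0.0467, 0.004, 0, 0, 0, 0], [-0.0933, 0.008, 0, 0, 0, 0], [-0.14, 0.0133, 0, 0, 0, 0], [-0.18, 0.0193, 0, 0, 0, 0], [-0.2133, 0.0193, 0, 0, 0, 0], [-0.2467, 0.0193, 0, 0, 0, 0], [-0.2467, 0.0193, 0, 0, 0, 0], [-0.2467, 0.0193, 0, 0, 0, 0]]]'

```text
time_s: 27.17
position: [0.5146, -0.1298, 0.1448]
tcp_rot: [[0.003, 1.0, -0.003], [1.0, -0.003, 0.001], [0.001, -0.003, -1.0]]
force: [0.2, 1.2, -0.9]
opening: 0.519
grasp_force: 30.0
```

To row units: 0.099 m is 0.132, 0.093 m is 0.124.

Emit:
play_rows --motion '[[[0, 0, 0.0333, 0, 0, 0], [0, 0, 0.0667, 0, 0, 0], [0, 0, 0.0933, 0, 0, 0], [0, 0, 0.1133, 0, 0, 0], [0, 0, 0.124, 0, 0, 0], [0, 0, 0.132, 0, 0, 0], [0, 0, 0.132, 0, 0, 0], [0, 0, 0.132, 0, 0, 0]]]'

```text
time_s: 27.83
position: [0.516, -0.128, 0.0472]
tcp_rot: [[-0.001, 1.0, 0.0], [1.0, 0.001, -0.0], [-0.0, 0.0, -1.0]]
force: [0.1, 0.8, -1.5]
opening: 0.52
grasp_force: 30.0
```

Emit:
play_rows --motion '[[[0, 0, 0, 0, 0, 0], [0, 0, 0, 0, 0, 0], [0, 0, 0, 0, 0, 0], [0, 0, 0, 0, 0, 0], [0, 0, 0, 0, 0, 0], [0, 0, 0, 0, 0, 0]]]' --fingers 0.087

```text
time_s: 28.33
position: [0.5161, -0.1285, 0.0473]
tcp_rot: [[-0.0, 1.0, 0.0], [1.0, 0.0, -0.0], [-0.0, 0.0, -1.0]]
force: [-0.0, -1.0, -0.4]
opening: 0.888
grasp_force: 0.0
```

To row units: -0.11 m is -0.1467, -0.09 m is -0.12.

Emit:
play_rows --motion '[[[0, 0, -0.0133, 0, 0, 0], [0, 0, -0.04, 0, 0, 0], [0, 0, -0.08, 0, 0, 0], [0, 0, -0.12, 0, 0, 0], [0, 0, -0.1467, 0, 0, 0], [0, 0, -0.1467, 0, 0, 0]]]'

```text
time_s: 28.83
position: [0.5189, -0.1298, 0.1621]
tcp_rot: [[-0.0, 1.0, 0.009], [1.0, 0.0, -0.004], [-0.004, 0.009, -1.0]]
force: [0.9, -1.0, -0.1]
opening: 0.999
grasp_force: 0.0
```

To row units: 0.2 m is 0.2667, 0.18 m is 0.24.

Emit:
play_rows --motion '[[[0.04, 0, 0, 0, 0, 0], [0.08, 0, 0, 0, 0, 0], [0.1333, 0, 0, 0, 0, 0], [0.1867, 0, 0, 0, 0, 0], [0.24, 0, 0, 0, 0, 0], [0.2667, 0, 0, 0, 0, 0], [0.2667, 0, 0, 0, 0, 0], [0.2667, 0, 0, 0, 0, 0]]]'

```text
time_s: 29.5
position: [0.5154, 0.0725, 0.1569]
tcp_rot: [[-0.003, 1.0, -0.001], [1.0, 0.003, -0.0], [-0.0, -0.001, -1.0]]
force: [-0.1, 0.8, -0.3]
opening: 0.998
grasp_force: 0.0
```

```bash
sed -i 's/z0=.016/z0=.006/' m.py; python3 m.py | egrep "scene"
python3 - <<'E'
from h import *
c=imaging.capture("scene"); cv2.imwrite("pics/s4.png",cv2.resize(c["frame"][120:310,90:350,::-1],None,fx=3,fy=3,interpolation=cv2.INTER_CUBIC))
for y in(.108,.036,-.036,-.108): print(np.array([.2385,.971])*y+[.490,-.233])
E
```

```text
scene cam [1.269 0.112 0.902]
scene green 0.56 fit [ 0.5178 -0.1282] area ratio 0.92 px [202 178]
scene black 0.63 fit [ 0.5005 -0.1957] area ratio 0.96 px [177 170]
scene yellow 0.95 fit [ 0.4853 -0.2652] area ratio 0.9 px [151 162]
scene blue 0.89 fit [0.6258 0.1069] area ratio 0.49 px [295 225]
scene blue 0.66 fit [0.3578 0.1211] area ratio 0.53 px [310 143]
scene blue 0.59 fit [ 0.4296 -0.0132] area ratio 0.53 px [254 157]
scene blue 0.56 fit [ 0.4647 -0.3383] area ratio 0.94 px [126 154]
scene blue 0.49 fit [ 0.5308 -0.0791] area ratio 0.12 px [221 184]
[ 0.515758 -0.128132]
[ 0.498586 -0.198044]
[ 0.481414 -0.267956]
[ 0.464242 -0.337868]
```

View pics/s4.png

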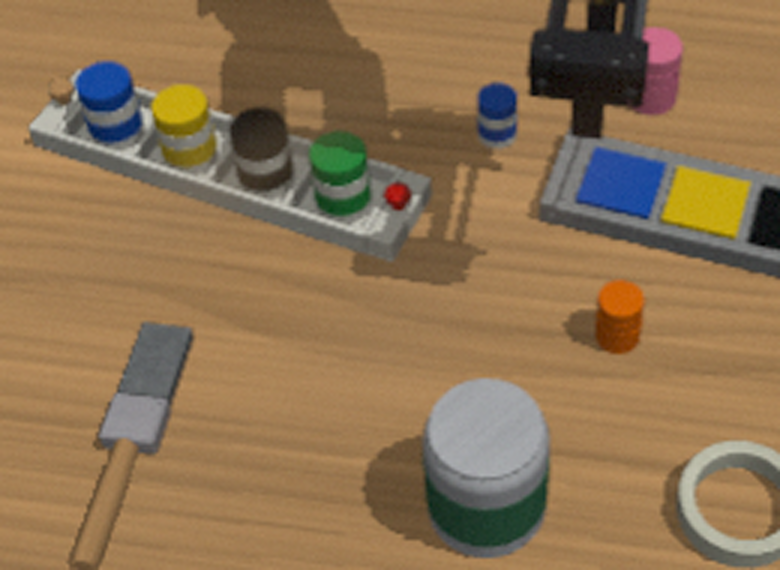

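The crop shows green (340,172), black (260,150), yellow (185,127) and blue (110,102) upright in their compartments, counting away from the red knob (398,195). All are within about 4 mm of their goals, and the bystanders have not moved.

```bash
python3 -c "
from rig import bot; print(bot.hand_in())"
```

```text
the job is handed in; nothing more can be done
None
```

All four pots stand upright in the tray, in order from the red knob: green, black, yellow, blue. Each measured within about 4 mm of its compartment centre, and I handed the job in at about 30 s of the 96 s limit; no verdict came back.

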